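Start the canister lid by turning it back to the click, then screw it snug

TASK

Set the grey screw lid level on the neck of the white canister and, pressing it down only lightly, turn it backwards (anticlockwise seen from above) until it rides up the thread and clicks down off its end. Then screw it on clockwise until it is fully down and snug, without forcing it at any point, and let go. Leave the other things on the ledge as they stand.

Things in the scene. Friction and masses are not known exactly. Their poses are not given: they have to be found in the camera images.
- lid_center (a point): Grey plastic screw lid, about 120 g, at first skirt down on the ledge. Round, 65 mm in diameter, 21 mm high, with an upright bar grip in the middle of its top: 46 mm long, 14 mm thick, from 21 to 47 mm above the underside. The point is on the lid's axis, 23.5 mm above the underside. x along the bar, y across it, z up
- lid: The same lid, at the middle of its underside. Its skirt is 17 mm deep inside and holds, out of sight, three short lugs 120 degrees apart, 50 mm across their inner faces. A springy seal under its ceiling stands 1.3 mm proud and gives about 8 N per mm
- canister_rim (a point): Middle of the canister's round mouth, level with its rim, 122 mm above the ledge; z up. The neck is 48 mm in diameter, bevelled to 43 mm at the rim, and has three right-hand outer threads, 55 mm across, lead 18 mm a turn. Their upper ends lie about 5 mm below the rim, 120 degrees apart; where they stand round the neck differs each time and is not measured
- thread_axis (a point): Point on the neck's axis 5 mm below the rim. How the lid runs, as height of lid_center above the rim: 10 to 16 mm with its lugs riding on the threads. Anticlockwise it climbs 5 mm per 100 degrees to 16 mm, then clicks 6 mm down; the click comes within 120 degrees. From there clockwise it sinks 5 mm per 100 degrees, and 90 to 100 degrees bring it to its stop, at 6.5 mm
- canister: Square white plastic canister, 104 mm wide, its shoulder 98 mm above the ledge, in a plywood holder (124 mm square, 34 mm high) fixed to the ledge: it cannot move or turn. Origin in the middle of the underside. The last 25 degrees before the lid's stop squeeze the seal with little effort; at the stop the turning moment rises within a few degrees past 0.3 N m, which is snug
- steamer: Round lidded bamboo steamer, 183 mm in diameter, 110 mm high, loose; origin in the middle of its underside. Leave alone
- bottle_mid (a point): Green glass bottle with a flip-top stopper, 72 mm in diameter, 241 mm high, loose; the point is on its axis at half height. Leave alone
- spoon_rest_mid (a point): Small blue ceramic spoon rest, a dish 86 mm across and 14 mm high with a 33 mm tab towards its -x, loose; the point is at the middle of the dish. Leave alone
- tongs: Steel kitchen tongs held shut by a slide ring, 265 mm long, 34 mm wide, 19 mm high, lying loose; origin near the middle, at ledge level, x towards the tips. Leave alone
Not all that is in view belongs to the job. Of the things like the lid, leave any that is blue; of the rest the larger one is meant.

How it is judged:
By the outcome, as a careful person would: the job done as asked, in the order asked, and still so for the second after the job is handed in, with the robot touching nothing.
It also fails if it takes over 72 s, if anything falls off the work surface, if the arm or the gripper's body presses on something with over 40 N, if the wrist force passes 120 N, or if a joint passes its speed limit or range.

ROBOT

A 6-joint arm with a two-finger parallel gripper is mounted at the origin on the work surface. World frame = base frame: x ahead of the robot, y to its left, z up, the work surface at z = 0. Lengths are in m, angles in rad, forces in N, time in s.
With the tool pointing down it reaches from about 0.225 to 0.875 m from the base axis. Payload 3.4 kg.
Tool frame: the origin (TCP) lies midway between the tips of the shut fingers; the grasp point (between the pads) lies 19 mm behind it (manip.grip_point_offset is the distance from the TCP to the grasp point, in m); x points along the fingers, y is the direction in which the jaws open and shut, and the axes are right-handed (so a half turn about x gives the same grasp; the last joint's range is limited). The gripper opens to 85 mm and grips with 20 to 120 N. Pads are 22 mm wide; open, the fingers measure 114 mm over their backs; the gripper's body (76 mm by 85 mm) begins 54 mm behind the grasp point. The pads swing forward as they close: fully open they stand 13 mm farther back than shut.
Start: joints at [-0.121, 0.276, 1.505, -0, 1.361, -0.121], TCP at [0.575, -0, 0.231] pointing down, gripper open.
Joint ranges: [-2.89, 2.89], [-0.75, 2.08], [0.22, 2.7], [-1.18, 4.32], [0.11, 2.71], [-2.7, 2.7]. Speed limits (rad/s): [2.57, 2.57, 3.14, 3.14, 3.14, 3.14].

INTERFACE

Orientations are given as a unit quaternion [w, x, y, z].
In Python, from rig import manip gives the robot as it stands.
- The arm moves only by the shell command python3 -m crank 'ROWS' [FORCE]. ROWS is a JSON object of lists of equal length, an entry for each row: "grip": the opening, from 0 (shut) to 1 (fully open); "slide": the shift along the world's x, y, z in cm, a list of three; "roll": the turn about the world's z in degrees. In form: {"grip": [grip, ...], "slide": [[dx, dy, dz], ...], "roll": [roll, ...]}. A call has 1 to 20 rows; each row is the pose to reach, as a shift and turn from the pose commanded when the call began; what a row does not reach only later rows make up. A row lasts 1/10 s, in which the tool goes at most 50 mm and 8.59 degrees, less where a joint would pass 70% of its speed; a pose out of reach is approached as far as the arm can. A call with a gripper value outside its range is refused whole. The fingers move at their own pace and stop on an object; FORCE is the grip in N (left out, the last holds). Time passes only in rows, so rows that repeat a pose let the fingers close. It gives the time, the measured TCP pose, the force and the opening at its end, in the units of the state.
- manip.get_state(): the state, without advancing time (a new reading comes with each control period).
- manip.get_image(name): name is "scene" or "side" or "wrist"; returns a dict with "frame" (400x640x3 uint8, red, green, blue), "K" (3x3 intrinsics, pixels), "R" (3x3) and "t" (3): a world point X has camera coordinates R X + t. Camera axes: x right, y down, z forward; pixel columns grow to the right and rows downward; lengths in m; the calibration is good to about 2 mm. A picture is of the moment at which its call begins. There is no depth.
- manip.sign_off(): hands the job in, once; it reports no verdict.
The state is a dict: "clock": time; "qpos": joint angles; "qd": joint speeds; "effort": joint torques, N m; "position": TCP position; "ee_rot": TCP orientation; "contact_force": force on the tool from outside, world axes, zero at the start; "moment": the same for the moment, N m; "width": finger opening in m.
Only numpy, scipy, OpenCV 4.12 (cv2) and the standard library are available. Lean on these libraries where they do the work, as an engineer would, in place of code of your own. Each camera call takes 0.05 s, during which the arm holds its last target. There are 200 camera calls.

## Working session

There is one attempt and no reset: what is moved stays moved. The work goes in short steps, Python scripts to look and compute and a shell command to move; the robot and the scene stay as the last step left them, time stands still between calls to the robot, and variables do not carry over. Pictures are saved under pics/ and viewed, on a budget of 10 in all, crops included, one or two more only if the job needs it, and the job is handed in when it is done.

```bash
mkdir -p pics; ls; cat > h.py <<'E'
from rig import manip
import numpy as np, cv2
def shot(name,fn):
    d=manip.get_image(name); cv2.imwrite('pics/'+fn+'.png',d['frame'][:,:,::-1]); np.savez('pics/'+fn+'.npz',**{k:d[k] for k in('frame','K','R','t')}); return d
def ray(d,u,v):
    R=np.array(d['R']);c=-R.T@d['t']; r=R.T@np.linalg.inv(d['K'])@[u,v,1.]; return c,r/np.linalg.norm(r)
def plane(d,u,v,z):
    c,r=ray(d,u,v); return c+r*(z-c[2])/r[2]
def proj(d,X):
    p=np.array(d['K'])@(np.array(d['R'])@X+d['t']); return p[:2]/p[2]
E
python3 - <<'E'
from h import *
a=shot('scene','a');b=shot('side','b')
for n in('a','b'):
    d=np.load(f'pics/{n}.npz'); print(n,-d['R'].T@d['t'],d['K'][0,0])
s=manip.get_state();print({k:np.round(v,3).tolist() for k,v in s.items()}, manip.grip_point_offset)
E
```

```text
pics
a [1.3534273  0.45856029 0.68886641] 396.2448490994693
b [0.55274193 0.8317714  1.00863562] 515.9175000782685
{'clock': 0.1, 'qpos': [-0.121, 0.277, 1.506, -0.0, 1.361, -0.121], 'qd': [0.001, -0.002, -0.001, 0.0, -0.001, -0.0], 'effort': [0.002, -41.77, -24.641, -0.0, 0.006, 0.0], 'position': [0.575, 0.0, 0.231], 'ee_rot': [0.5, 0.5, 0.5, -0.5], 'contact_force': [0.482, 0.066, 0.694], 'moment': [-0.016, 0.032, -0.01], 'width': 0.085} 0.0187
```

View pics/a.png

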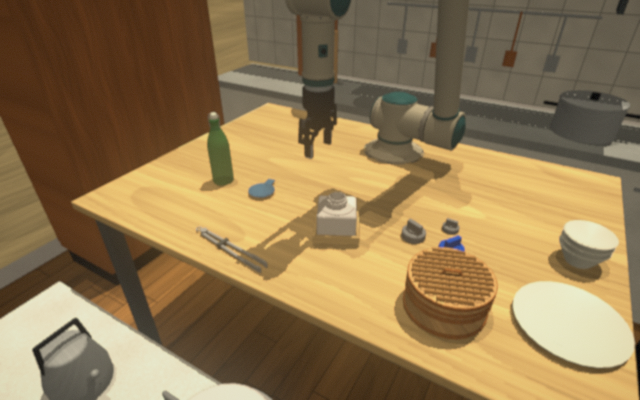

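View pics/b.png

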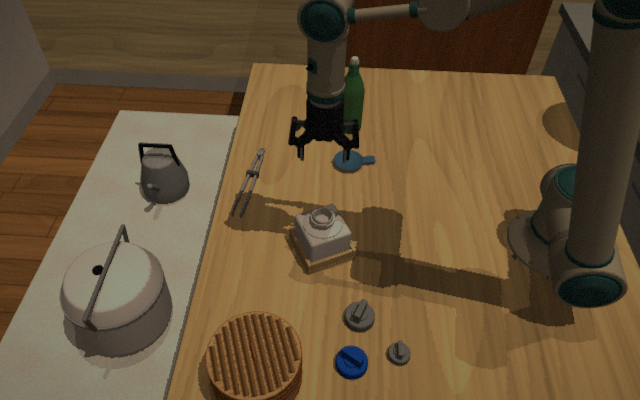

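The side view shows three lid-like things: a larger grey one at (360,315), a small grey one at (400,352) and a blue one at (352,361). The larger grey one fits the description, since blue is excluded and it is the bigger of the two left. I'll confirm it in an enlarged crop and put the canister neck alongside.

```bash
python3 - <<'E'
from h import *
b=cv2.imread('pics/b.png');a=cv2.imread('pics/a.png')
f=lambda im,x,y,w,h:cv2.resize(im[y:y+h,x:x+w],(400,300),interpolation=cv2.INTER_CUBIC)
cv2.imwrite('pics/c.png',np.vstack([np.hstack([f(b,320,290,120,90),f(b,283,192,80,60)]),np.hstack([f(a,390,210,80,60),f(a,300,180,80,60)])]))
d=np.load('pics/b.npz');e=np.load('pics/a.npz')
for u,v in((360,315),(400,352),(352,361)):print(plane(d,u,v,.02).round(3))
print(plane(d,322,216,.122).round(3),plane(e,337,200,.122).round(3),plane(e,414,231,.02).round(3))
E
```

```text
[0.477 0.249 0.02 ]
[0.395 0.329 0.02 ]
[0.493 0.356 0.02 ]
[0.572 0.06  0.122] [0.585 0.063 0.122] [0.478 0.247 0.02 ]
```

View pics/c.png

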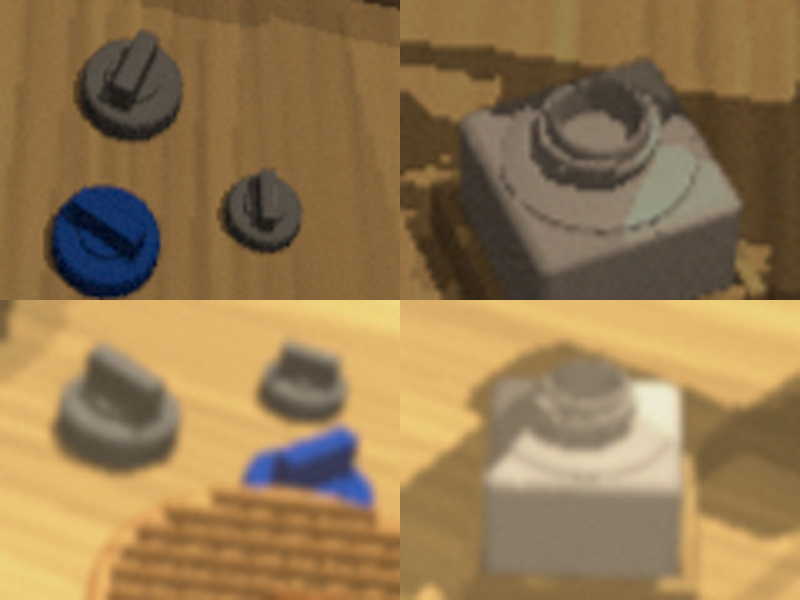

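The crop confirms it: the larger grey lid is at about (359,317) in the side view, and it is clearly bigger than the one at (400,352). I'll take a wrist view here, then move over the lid for a closer look.

```bash
python3 - <<'E'
from h import *
shot('wrist','w0')
E
python3 -m crank '{"grip":[1,1,1,1,1,1,1,1],"slide":[[-2,4,0],[-4,8,0],[-6,12,0],[-8,16,0],[-9,20,0],[-9.8,24,0],[-9.8,24.9,0],[-9.8,24.9,0]],"roll":[0,0,0,0,0,0,0,0]}'
python3 - <<'E'
from h import *
shot('wrist','w1')
a=cv2.imread('pics/w0.png');b=cv2.imread('pics/w1.png')
cv2.imwrite('pics/d.png',cv2.resize(np.vstack([a,b]),(480,600),interpolation=cv2.INTER_AREA))
for n in('w0','w1'):
    d=np.load(f'pics/{n}.npz'); print(n,-d['R'].T@d['t'],d['K'][0,0],d['R'].round(2).tolist())
E
```

```text
clock: 0.95
position: [0.4767, 0.2501, 0.231]
ee_rot: [0.501, 0.499, 0.501, -0.499]
contact_force: [0.0, -1.4, -0.4]
width: 0.0856
w0 [0.57351127 0.07981573 0.37270126] 311.54652884617775 [[1.0, 0.0, -0.0], [0.0, -0.95, 0.31], [-0.0, -0.31, -0.95]]
w1 [0.47525728 0.32992196 0.37314338] 311.54652884617775 [[1.0, 0.0, 0.0], [0.0, -0.95, 0.31], [0.0, -0.31, -0.95]]
```

View pics/d.png

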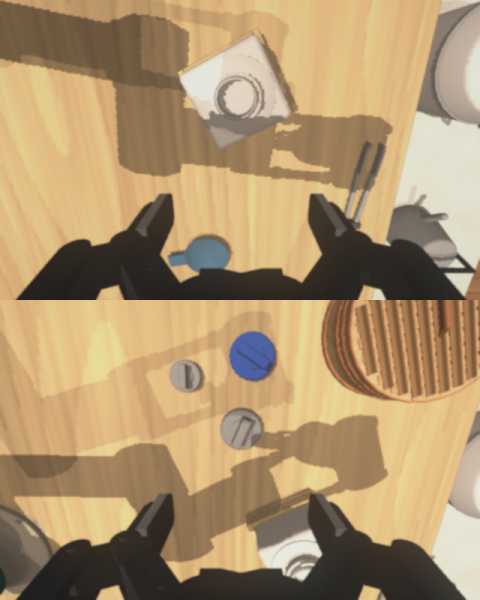

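The top panel (w0) shows the canister neck at about (317,129) full scale. The bottom panel (w1) shows the lid at about (321,172), with its bar at roughly 56° from +x, so I need to roll about −34°. Next I'll measure both from enlarged crops with fitted contours.

```bash
python3 - <<'E'
from h import *
a=cv2.imread('pics/w0.png');b=cv2.imread('pics/w1.png')
f=lambda im,x,y:cv2.resize(im[y:y+80,x:x+80],(400,400),interpolation=cv2.INTER_CUBIC)
# lid mask: low saturation
hsv=cv2.cvtColor(b,cv2.COLOR_BGR2HSV); m=((hsv[...,1]<45)*255).astype(np.uint8); 
n,l,st,ce=cv2.connectedComponentsWithStats(m)
k=l[172,321]; 
for i in range(1,n):
    if st[i,4]>200: print(i,st[i],ce[i].round(1))
o=f(b,281,132); mm=cv2.cvtColor(f(m,281,132),cv2.COLOR_GRAY2BGR)
cv2.imwrite('pics/e.png',np.hstack([f(a,277,89),o]))
E
```

```text
16 [ 228   81   39   41 1042] [246.4 100.7]
25 [ 295  146   53   52 2033] [320.7 172.1]
27 [630 226  10  56 363] [635.7 254.9]
28 [181 260  40  55 614] [199.  287.9]
29 [ 540  263  100  137 7640] [605.7 345.6]
32 [435 278  27  37 330] [448.5 298.3]
52 [ 340  308  133   92 8150] [407.1 361. ]
69 [  24  338  105   62 3449] [ 76.8 378.1]
75 [158 353  28  47 490] [170.4 379.1]
```

View pics/e.png

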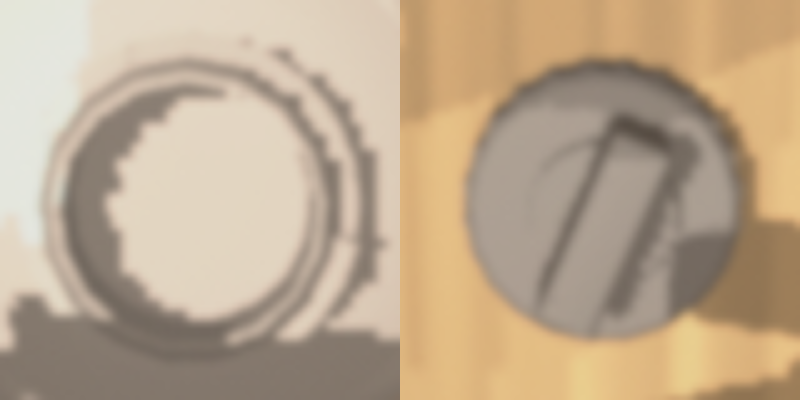

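```bash
python3 - <<'E'
from h import *
w0,w1,A,B=[np.load(f'pics/{n}.npz') for n in('w0','w1','a','b')]
q=lambda x,y,ox,oy:(ox+(x+.5)/5-.5,oy+(y+.5)/5-.5)
print('rim w0',plane(w0,*q(190,207,277,89),.122).round(4),plane(w0,*q(190,210,277,89),.120).round(4))
for u,v in((322.6,215),(322.6,216.5)):print('rim side',plane(B,u,v,.122).round(4))
L=lambda x,y,z:plane(w1,*q(x-400,y,281,132),z)
print('lid left/right',L(467,203,.021)[0],L(738,203,.021)[0],'bottom y',L(602,338,.021)[1]+.0325,'top',L(602,60,.002)[1]-.0325,L(602,73,.021)[1]-.0325)
p=[L(x,y,.047) for x,y in((612,125),(545,305),(668,150),(600,330))]
for i,j in((0,1),(2,3)):
    d=p[i]-p[j];print('bar',np.degrees(np.arctan2(d[1],d[0])),np.linalg.norm(d))
n=np.array([-d[1],d[0]])/np.linalg.norm(d[:2]);print('thick',n@(p[0]-p[2])[:2],'mid',sum(p)/4)
# side-view bar
ps=[plane(B,*x,.047) for x in((320+108/3.333,290+100/3.333),(320+140/3.333,290+33/3.333))];d=ps[1]-ps[0];print('side bar',np.degrees(np.arctan2(d[1],d[0])),ps)
for n,d in(('side',B),('scene',A)):
    print(n,proj(d,np.array([.477,.249,.023])).round(1),proj(d,np.array([.572,.060,.122])).round(1))
E
```

```text
rim w0 [0.5681 0.0553 0.122 ] [0.5681 0.0547 0.12  ]
rim side [0.5705 0.0565 0.122 ]
rim side [0.5703 0.061  0.122 ]
lid left/right 0.44432364318335954 0.5070084469530001 bottom y 0.24708050659133565 top 0.24514700422241517 0.2449111472438543
bar 70.01598431554227 0.04225981309159463
bar 70.39880470201467 0.04259293078247225
thick 0.01298434554608698 mid [0.47634497 0.24775887 0.047     ]
side bar -111.80163974614042 [array([0.4948678 , 0.27788548, 0.047     ]), array([0.47476821, 0.22763711, 0.047     ])]
side [360.1 314.3] [321.9 216.1]
scene [415.1 230.3] [338.5 197.3]
```

```bash
python3 -m crank '{"grip":[1,1,1,1,1,1,1,1,1,1],"slide":[[0,-0.3,-3],[0,-0.3,-7],[-0.1,-0.3,-11],[-0.1,-0.3,-14],[-0.1,-0.3,-16.5],[-0.1,-0.3,-18.5],[-0.1,-0.3,-19.5],[-0.1,-0.3,-20.2],[-0.1,-0.3,-20.5],[-0.1,-0.3,-20.5]],"roll":[-8,-16,-20,-20,-20,-20,-20,-20,-20,-20]}' 
python3 -m crank '{"grip":[0.6,0.3,0,0,0,0,0,0],"slide":[[0,0,0],[0,0,0],[0,0,0],[0,0,0],[0,0,0],[0,0,0],[0,0,0],[0,0,0]],"roll":[0,0,0,0,0,0,0,0]}' 60
python3 - <<'E'
from h import *
shot('wrist','w2');shot('side','b2')
s=manip.get_state();print(s['position'],s['contact_force'],s['moment'],s['width'],s['qpos'])
im=cv2.imread('pics/w2.png');b=cv2.imread('pics/b2.png')
cv2.imwrite('pics/f.png',np.hstack([cv2.resize(im[:,120:520],(400,400)),cv2.resize(b[250:350,310:410],(400,400),interpolation=cv2.INTER_CUBIC)]))
E
```

```text
clock: 2.0
position: [0.4765, 0.2457, 0.0267]
ee_rot: [0.406, 0.58, 0.405, -0.579]
contact_force: [0.0, 0.1, -0.8]
width: 0.0851
clock: 2.8
position: [0.4764, 0.2462, 0.0267]
ee_rot: [0.406, 0.58, 0.405, -0.579]
contact_force: [0.1, 0.0, 6.4]
width: 0.0126
[0.47635619 0.2461969  0.02673878] [-1.06421059  0.13007166  5.36061654] [ 0.01514455  0.03363029 -0.05807016] 0.012876332539552556 [3.47194664e-01 4.14130977e-01 1.87289631e+00 7.65600307e-05
 8.53628132e-01 6.96234711e-01]
```

View pics/f.png

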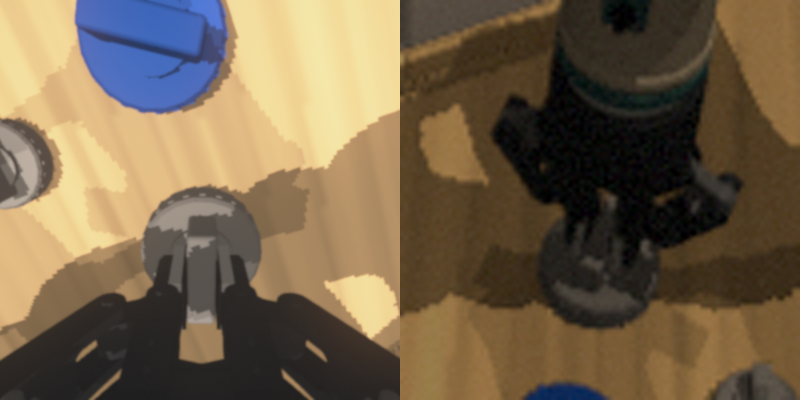

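The lid is gripped with the bar between the pads (left panel, bar top face about x 188–214, rows 237–322; skirt x 142–261, upper edge row 187). Next I'll work out where the lid axis lies relative to the TCP, along the bar.

```bash
python3 - <<'E'
from h import *
d=np.load('pics/w2.npz'); s=manip.get_state(); T=np.array(s['position'])
u=np.array([np.cos(np.radians(70)),np.sin(np.radians(70)),0]);n=np.array([u[1],-u[0],0])
P=lambda x,y,z:plane(d,x+120,y,z)
def rep(k,X):print(k,'along',((X-T)@u*1e3).round(1),'across',((X-T)@n*1e3).round(1))
rep('bar far',P(201,322,.047));rep('bar near',P(203,237,.047));rep('skirt near z0',P(202,186.5,.0));rep('skirt near z.0',P(202,186.5,.004))
rep('skirt near top',P(202,198,.021)); rep('L',P(142,243,.015));rep('R',P(261,243,.015))
rep('rim w0',np.array([.5685,.0555,.12]))
# contour based: gray mask
im=cv2.cvtColor(cv2.imread('pics/w2.png'),cv2.COLOR_BGR2HSV);m=((im[...,1]<45)&(im[...,2]>40)).astype(np.uint8)
print([ (r,np.where(m[r,240:400])[0][[0,-1]]+240) for r in range(184,290,8) if m[r,240:400].any()])
print('tcp pix',proj(d,T))
E
```

```text
bar far along -21.6 across -1.1
bar near along 22.4 across -0.2
skirt near z0 along 31.7 across -0.5
skirt near z.0 along 32.8 across -0.5
skirt near top along 31.6 across -0.6
L along 3.9 across -33.2
R along 4.0 across 31.6
rim w0 along -147.7 across 151.8
[(200, array([300, 342])), (208, array([284, 356])), (216, array([275, 367])), (224, array([269, 373])), (232, array([273, 376])), (240, array([268, 378])), (248, array([263, 378])), (256, array([263, 378])), (264, array([266, 377])), (272, array([268, 374])), (280, array([274, 368])), (288, array([273, 369]))]
tcp pix [323.07815182 260.1342921 ]
```

```bash
python3 -m crank '{"grip":[0,0,0,0,0,0,0,0,0,0,0,0,0,0,0,0,0],"slide":[[0,0,1],[0,0,4],[0,0,8],[0,0,12],[0,0,16],[0,0,19],[0.5,-1,21],[1,-4,22],[1.5,-8,22],[2,-12,22],[3,-16,22],[4,-20,22],[5,-24,22],[5.5,-27,22],[5.9,-28.5,22],[5.9,-28.5,22],[5.9,-28.5,22]],"roll":[0,0,0,0,0,0,0,0,0,0,0,0,0,0,0,0,0]}'
python3 - <<'E'
from h import *
d=shot('wrist','w3');s=manip.get_state();print(s['position'],s['contact_force'],s['moment'],s['width'],proj(d,np.array([.569,.0555,.122])))
E
```

```text
clock: 4.6
position: [0.5345, -0.0381, 0.2461]
ee_rot: [-0.405, -0.579, -0.406, 0.579]
contact_force: [-1.0, 0.0, -2.3]
width: 0.013
[ 0.53450113 -0.037641    0.24617336] [ 0.62226079 -0.34873288 -1.27800583] [-0.02900183 -0.08344875 -0.03864295] 0.012823856286344151 [323.14381606  70.46193659]
```

View pics/w3.png

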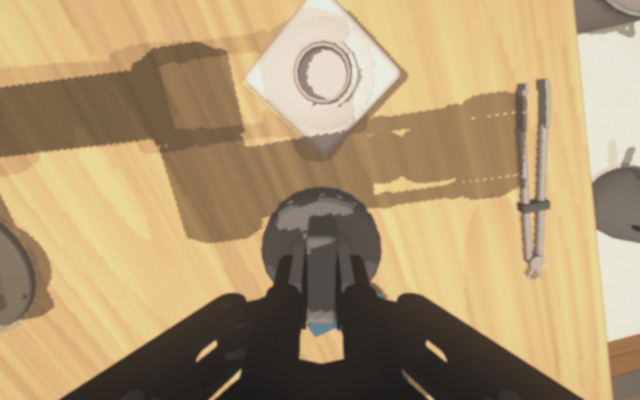

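The lid is held level. The neck appears at about (324,72), close to the predicted (323,70.5). I'll refine it from intensity profiles without using another picture.

```bash
python3 - <<'E'
from h import *
d=np.load('pics/w3.npz');g=cv2.cvtColor(cv2.imread('pics/w3.png'),cv2.COLOR_BGR2GRAY)
for r in (68,71,74): print('row',r,g[r,288:362].tolist())
for c in (321,324): print('col',c,g[36:110,c].tolist())
for z,D in((.122,.043),(.1195,.048),):
    X=np.array([.569,.0555,z]);t=np.radians(np.arange(0,360,1));P=np.array([proj(d,X+D/2*np.array([np.cos(a),np.sin(a),0])) for a in t]);print(z,P.min(0),P.max(0))
E
```

```text
row 68 [224, 224, 223, 221, 215, 198, 187, 194, 198, 175, 140, 123, 128, 134, 136, 137, 137, 137, 145, 167, 195, 213, 221, 223, 223, 224, 223, 223, 223, 223, 223, 223, 223, 223, 223, 223, 223, 223, 223, 223, 223, 223, 223, 223, 223, 223, 223, 223, 223, 223, 222, 222, 222, 223, 222, 220, 209, 182, 162, 172, 185, 175, 157, 170, 207, 226, 232, 228, 214, 190, 185, 202, 215, 220]
row 71 [224, 224, 223, 220, 209, 191, 188, 196, 189, 159, 130, 127, 133, 136, 136, 136, 137, 145, 167, 195, 214, 221, 223, 224, 224, 223, 224, 223, 224, 223, 223, 223, 223, 223, 223, 223, 223, 223, 223, 223, 223, 223, 223, 223, 223, 223, 223, 223, 223, 223, 223, 222, 223, 222, 223, 222, 218, 202, 176, 169, 184, 184, 165, 167, 205, 228, 234, 230, 218, 193, 174, 173, 187, 210]
row 74 [225, 224, 224, 222, 215, 198, 187, 195, 197, 173, 141, 129, 134, 136, 136, 136, 137, 143, 164, 197, 217, 223, 224, 223, 224, 224, 223, 224, 223, 223, 223, 223, 223, 223, 223, 223, 223, 223, 223, 223, 223, 223, 223, 223, 223, 223, 223, 223, 223, 223, 223, 223, 223, 223, 222, 222, 219, 207, 183, 174, 182, 176, 157, 166, 203, 226, 233, 2
[... 216 characters left out ...]
, 223, 223, 223, 223, 223, 223, 223, 223, 223, 223, 223, 223, 223, 223, 223, 223, 223, 223, 223, 223, 223, 223, 222, 219, 209, 184, 156, 147, 166, 188, 186, 165, 158, 181, 210, 223, 225, 224, 223]
col 324 [220, 219, 217, 212, 193, 165, 165, 186, 192, 169, 133, 116, 127, 160, 198, 217, 222, 223, 223, 223, 223, 223, 223, 224, 223, 224, 224, 224, 223, 223, 223, 223, 223, 223, 223, 223, 223, 223, 223, 223, 223, 223, 223, 223, 223, 223, 223, 223, 223, 223, 223, 223, 223, 223, 223, 223, 223, 223, 222, 220, 213, 194, 169, 168, 185, 185, 165, 158, 185, 216, 225, 225, 224, 222]
0.122 [296.00378009  40.37365451] [350.29488257  98.96838263]
0.1195 [293.12000585  37.36508062] [353.15114211 102.14433237]
```

```bash
python3 -m crank '{"grip":[0,0,0,0,0,0,0,0,0,0,0],"slide":[[0.8,2,0],[1.7,4.5,0],[2.6,7,0],[3.2,8.6,-1],[3.4,9.2,-3],[3.4,9.2,-5],[3.4,9.2,-7],[3.4,9.2,-8.2],[3.4,9.2,-9],[3.4,9.2,-9.2],[3.4,9.2,-9.2]],"roll":[0,0,0,0,0,0,0,0,0,0,0]}'
python3 - <<'E'
from h import *
d=shot('side','b4');e=shot('scene','a4');s=manip.get_state();print(s['position'],s['contact_force'],s['moment'],s['width'])
f=lambda im,x,y:cv2.resize(cv2.imread(f'pics/{im}.png')[y:y+80,x:x+80],(400,400),interpolation=cv2.INTER_CUBIC)
cv2.imwrite('pics/g.png',np.hstack([f('b4',283,175),f('a4',298,150)]))
E
```

```text
clock: 5.75
position: [0.5693, 0.053, 0.1545]
ee_rot: [0.406, 0.579, 0.405, -0.579]
contact_force: [0.6, 0.1, -0.8]
width: 0.0129
[0.56967644 0.05293011 0.15518669] [ 1.12489659 -0.17145691 -0.31268745] [0.00989719 0.02607763 0.01526381] 0.012560919247135092
```

View pics/g.png

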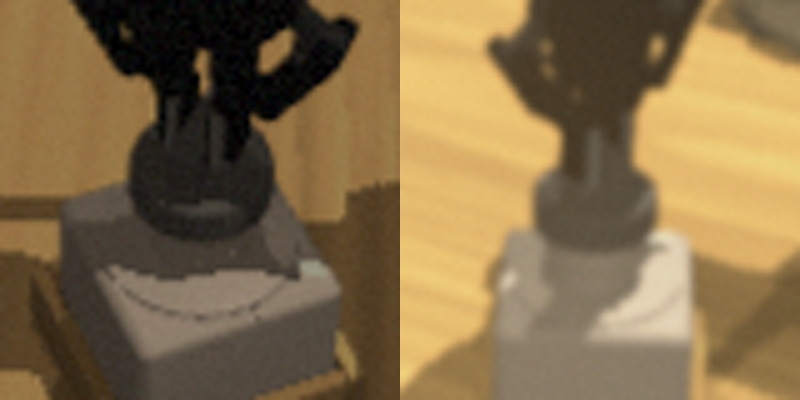

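The lid hangs level just above the neck in both views (side x≈323, scene x≈337). A relative check against the earlier neck pixels in the same cameras will cancel the calibration bias.

```bash
python3 - <<'E'
from h import *
B=np.load('pics/b.npz');A=np.load('pics/a.npz')
for n,d,lid,rim in(('side',B,322.9,322.4),('scene',A,337.0,337.3)):
    p=proj(d,np.array([.569,.053,.140]));q=proj(d,np.array([.569,.053,.120]))
    e=1e-3;gx=(proj(d,np.array([.570,.053,.12]))-q)[0];gy=(proj(d,np.array([.569,.054,.12]))-q)[0]
    print(n,'lid bias px',lid-p[0],'rim expected if aligned',q[0]+lid-p[0],'seen',rim,'px/mm x,y',gx,gy)
E
python3 -m crank '{"grip":[0,0,0,0,0,0,0,0],"slide":[[0,0.05,-0.1],[0,0.1,-0.3],[0,0.1,-0.5],[0,0.1,-0.6],[0,0.1,-0.7],[0,0.1,-0.8],[0,0.1,-0.9],[0,0.1,-0.9]],"roll":[0,0,0,0,0,0,0,0]}'
```

```text
side lid bias px -0.631894436711832 rim expected if aligned 322.67399059267825 seen 322.4 px/mm x,y -0.43625623084318477 -0.02185397886131568
scene lid bias px 0.11722349287055067 rim expected if aligned 336.822788268533 seen 337.3 px/mm x,y -0.17887984208260832 0.3335907310584503
clock: 6.65
position: [0.5689, 0.054, 0.1451]
ee_rot: [-0.406, -0.579, -0.406, 0.579]
contact_force: [-1.0, -0.4, -1.8]
width: 0.0126
```

```bash
python3 -m crank '{"grip":[0,0,0,0],"slide":[[0,0,-0.1],[0,0,-0.2],[0,0,-0.3],[0,0,-0.3]],"roll":[0,0,0,0]}'
python3 -m crank '{"grip":[0,0,0],"slide":[[0,0,-0.1],[0,0,-0.15],[0,0,-0.15]],"roll":[0,0,0]}'
python3 -c "
from rig import manip
s=manip.get_state();print(s['contact_force'],s['moment'],s['position'])"
```

```text
clock: 7.05
position: [0.5689, 0.054, 0.1421]
ee_rot: [-0.406, -0.579, -0.406, 0.579]
contact_force: [-0.3, 0.3, -2.2]
width: 0.0128
clock: 7.35
position: [0.569, 0.054, 0.1407]
ee_rot: [-0.406, -0.579, -0.406, 0.579]
contact_force: [0.6, 0.2, -1.8]
width: 0.0127
[ 0.62043586  0.23948049 -1.83440463] [-0.06657592 -0.00861829 -0.07096892] [0.56897394 0.05399447 0.14073519]
```

```bash
python3 -m crank '{"grip":[0,0,0],"slide":[[0,0,-0.1],[0,0,-0.15],[0,0,-0.15]],"roll":[0,0,0]}'
python3 -m crank '{"grip":[0,0,0],"slide":[[0,0,-0.1],[0,0,-0.15],[0,0,-0.15]],"roll":[0,0,0]}'

```

```text
clock: 7.65
position: [0.5689, 0.054, 0.1392]
ee_rot: [-0.406, -0.579, -0.406, 0.579]
contact_force: [-0.2, 0.6, -1.7]
width: 0.0123
clock: 7.95
position: [0.5689, 0.054, 0.1377]
ee_rot: [-0.406, -0.579, -0.406, 0.579]
contact_force: [0.2, 0.5, -1.7]
width: 0.0127
```

```bash
python3 -m crank '{"grip":[0,0,0],"slide":[[0,0,-0.1],[0,0,-0.1],[0,0,-0.1]],"roll":[0,0,0]}'
python3 -m crank '{"grip":[0,0,0],"slide":[[0,0,-0.05],[0,0,-0.1],[0,0,-0.1]],"roll":[0,0,0]}'

```

```text
clock: 8.25
position: [0.569, 0.054, 0.1368]
ee_rot: [-0.406, -0.579, -0.406, 0.579]
contact_force: [-1.0, -0.1, -2.3]
width: 0.0126
clock: 8.55
position: [0.569, 0.054, 0.1358]
ee_rot: [-0.406, -0.579, -0.406, 0.579]
contact_force: [-0.2, 0.0, -1.0]
width: 0.0126
```

```bash
python3 -m crank '{"grip":[0,0,0],"slide":[[0,0,-0.05],[0,0,-0.05],[0,0,-0.05]],"roll":[0,0,0]}'
python3 -m crank '{"grip":[0,0,0],"slide":[[0,0,-0.05],[0,0,-0.05],[0,0,-0.05]],"roll":[0,0,0]}'

```

```text
clock: 8.85
position: [0.5691, 0.054, 0.1356]
ee_rot: [0.406, 0.579, 0.405, -0.579]
contact_force: [-0.5, -0.9, 2.3]
width: 0.0127
clock: 9.15
position: [0.5691, 0.054, 0.1357]
ee_rot: [0.406, 0.579, 0.405, -0.579]
contact_force: [-2.1, -0.2, 4.8]
width: 0.0127
```

```bash
python3 -m crank '{"grip":[0,0,0,0,0,0],"slide":[[0,0,0.02],[0,0,0.04],[0,0,0.06],[0,0,0.08],[0,0,0.1],[0,0,0.1]],"roll":[4,8,12,16,20,20]}'
python3 -c "
from rig import manip
s=manip.get_state();print(s['contact_force'],s['moment'],s['position'])"
```

```text
clock: 9.75
position: [0.5695, 0.0541, 0.1367]
ee_rot: [0.5, 0.5, 0.5, -0.5]
contact_force: [-0.9, 1.5, 4.8]
width: 0.0127
[-0.8567223   1.48882815  4.79836363] [0.10569091 0.19422369 0.01184195] [0.56951573 0.05408724 0.13665379]
```

```bash
python3 -m crank '{"grip":[0,0,0,0,0,0],"slide":[[0,0,0.02],[0,0,0.04],[0,0,0.06],[0,0,0.08],[0,0,0.1],[0,0,0.1]],"roll":[4,8,12,16,20,20]}'
python3 -m crank '{"grip":[0,0,0,0,0,0],"slide":[[0,0,0.02],[0,0,0.04],[0,0,0.06],[0,0,0.08],[0,0,0.1],[0,0,0.1]],"roll":[4,8,12,16,20,20]}'
```

```text
clock: 10.35
position: [0.5695, 0.054, 0.1376]
ee_rot: [0.58, 0.406, 0.579, -0.405]
contact_force: [-0.8, 0.1, 6.3]
width: 0.0127
clock: 10.95
position: [0.5695, 0.054, 0.1387]
ee_rot: [0.641, 0.299, 0.64, -0.299]
contact_force: [-1.3, 1.2, 5.0]
width: 0.0129
```

```bash
python3 -m crank '{"grip":[0,0,0,0,0,0],"slide":[[0,0,0.02],[0,0,0.04],[0,0,0.06],[0,0,0.08],[0,0,0.1],[0,0,0.1]],"roll":[4,8,12,16,20,20]}'
python3 -c "
from rig import manip
s=manip.get_state();print(s['contact_force'],s['moment'],s['position'])"
```

```text
clock: 11.55
position: [0.5695, 0.054, 0.1397]
ee_rot: [0.683, 0.183, 0.682, -0.183]
contact_force: [-1.8, -0.8, 5.6]
width: 0.0129
[-1.76759857 -0.76221256  5.56430356] [-0.01002807  0.2459494   0.05653609] [0.56946489 0.05398505 0.13965265]
```

```bash
python3 -m crank '{"grip":[0,0,0,0,0,0],"slide":[[0,0,0.02],[0,0,0.04],[0,0,0.06],[0,0,0.08],[0,0,0.1],[0,0,0.1]],"roll":[4,8,12,16,20,20]}'
python3 -m crank '{"grip":[0,0,0,0],"slide":[[0,0,0.02],[0,0,0.03],[0,0,0.03],[0,0,0.03]],"roll":[3,6,6,6]}'
```

```text
clock: 12.15
position: [0.5696, 0.054, 0.1406]
ee_rot: [0.705, 0.062, 0.704, -0.062]
contact_force: [-0.2, -0.7, 5.1]
width: 0.013
clock: 12.55
position: [0.5697, 0.0541, 0.1407]
ee_rot: [0.707, 0.026, 0.706, -0.025]
contact_force: [-1.1, 0.2, 4.9]
width: 0.0127
```

```bash
python3 -m crank '{"grip":[0,0,0,0],"slide":[[0,0,0.01],[0,0,0.02],[0,0,0.02],[0,0,0.02]],"roll":[2,4,4,4]}'
python3 -m crank '{"grip":[0,0,0,0],"slide":[[0,0,0.01],[0,0,0.02],[0,0,0.02],[0,0,0.02]],"roll":[2,4,4,4]}'
```

```text
clock: 12.95
position: [0.57, 0.0542, 0.1405]
ee_rot: [0.708, 0.001, 0.706, -0.001]
contact_force: [1.1, 0.9, 2.5]
width: 0.0128
clock: 13.35
position: [0.5681, 0.0538, 0.1396]
ee_rot: [0.706, -0.024, 0.708, 0.024]
contact_force: [-0.1, -0.6, -0.8]
width: 0.0126
```

The force fell from +5 N to −0.8 N at about 114°, so the lugs have left the thread ends. I'll let the lid follow down the 6 mm.

```bash
python3 -m crank '{"grip":[0,0,0,0,0],"slide":[[0,0,-0.1],[0,0,-0.2],[0,0,-0.3],[0,0,-0.4],[0,0,-0.4]],"roll":[2,2,2,2,2]}'
python3 -m crank '{"grip":[0,0,0],"slide":[[0,0,-0.05],[0,0,-0.05],[0,0,-0.05]],"roll":[0,0,0]}'
python3 -m crank '{"grip":[0,0,0],"slide":[[0,0,-0.05],[0,0,-0.05],[0,0,-0.05]],"roll":[0,0,0]}'
```

```text
clock: 13.85
position: [0.5688, 0.054, 0.1362]
ee_rot: [0.706, -0.037, 0.706, 0.037]
contact_force: [0.1, 0.8, -2.0]
width: 0.0127
clock: 14.15
position: [0.5691, 0.054, 0.1361]
ee_rot: [0.706, -0.037, 0.706, 0.037]
contact_force: [0.8, -0.1, -0.9]
width: 0.0124
clock: 14.45
position: [0.569, 0.054, 0.1355]
ee_rot: [0.706, -0.037, 0.706, 0.037]
contact_force: [1.1, -0.3, -0.8]
width: 0.0128
```

```bash
python3 -m crank '{"grip":[0,0,0],"slide":[[0,0,-0.05],[0,0,-0.05],[0,0,-0.05]],"roll":[0,0,0]}'
python3 -c "
from rig import manip
s=manip.get_state();print(s['contact_force'],s['moment'],s['qpos'])"
```

```text
clock: 14.75
position: [0.5691, 0.054, 0.1355]
ee_rot: [0.706, -0.037, 0.706, 0.037]
contact_force: [-0.1, 0.0, 2.4]
width: 0.0128
[-0.13972658  0.02985278  2.4031379 ] [ 0.03073869  0.16490925 -0.02923583] [-2.71318907e-02  3.39562676e-01  1.66150062e+00  9.83755973e-05
  1.14000038e+00 -1.70271692e+00]
```

```bash
python3 -m crank '{"grip":[0,0,0,0,0,0],"slide":[[0,0,-0.02],[0,0,-0.04],[0,0,-0.06],[0,0,-0.08],[0,0,-0.1],[0,0,-0.1]],"roll":[-4,-8,-12,-16,-20,-20]}'
python3 -c "
from rig import manip
s=manip.get_state();print(s['contact_force'],s['moment'],s['qpos'][5])"
python3 -m crank '{"grip":[0,0,0,0,0,0],"slide":[[0,0,-0.02],[0,0,-0.04],[0,0,-0.06],[0,0,-0.08],[0,0,-0.1],[0,0,-0.1]],"roll":[-4,-8,-12,-16,-20,-20]}'
python3 -c "
from rig import manip
s=manip.get_state();print(s['contact_force'],s['moment'],s['qpos'][5])"
```

```text
clock: 15.35
position: [0.5702, 0.0536, 0.1346]
ee_rot: [0.703, 0.086, 0.701, -0.086]
contact_force: [1.1, -1.1, 3.0]
width: 0.0126
[ 1.05194771 -1.08425738  3.0284984 ] [-0.22390016 -0.11327811  0.08856429] -1.3538930495751227
clock: 15.95
position: [0.5698, 0.0537, 0.1335]
ee_rot: [0.677, 0.206, 0.676, -0.206]
contact_force: [1.2, -0.0, 2.6]
width: 0.0129
[ 1.15187846 -0.02303548  2.56037557] [-0.303167   -0.05938878  0.02153286] -1.0060774451930363
```

```bash
python3 -m crank '{"grip":[0,0,0,0,0,0],"slide":[[0,0,-0.02],[0,0,-0.04],[0,0,-0.06],[0,0,-0.08],[0,0,-0.1],[0,0,-0.1]],"roll":[-4,-8,-12,-16,-20,-20]}'
python3 -c "
from rig import manip
s=manip.get_state();print(s['contact_force'],s['moment'],s['qpos'][5])"
python3 -m crank '{"grip":[0,0,0,0],"slide":[[0,0,-0.02],[0,0,-0.04],[0,0,-0.05],[0,0,-0.05]],"roll":[-4,-8,-10,-10]}'
python3 -c "
from rig import manip
s=manip.get_state();print(s['contact_force'],s['moment'],s['qpos'][5])"
```

```text
clock: 16.55
position: [0.5694, 0.0542, 0.1325]
ee_rot: [0.631, 0.321, 0.63, -0.32]
contact_force: [0.3, 0.1, 3.9]
width: 0.0128
[0.29388628 0.08172584 3.8988117 ] [-0.02022537 -0.00912137 -0.06744099] -0.6576533361080759
clock: 16.95
position: [0.5694, 0.0542, 0.1322]
ee_rot: [0.6, 0.374, 0.6, -0.374]
contact_force: [-1.4, -0.0, 5.1]
width: 0.0127
[-1.40033031 -0.0373803   5.07886172] [0.05234587 0.02472049 0.00793539] -0.48378723824423153
```

```bash
python3 -m crank '{"grip":[0,0,0,0,0],"slide":[[0,0,-0.01],[0,0,-0.02],[0,0,-0.03],[0,0,-0.04],[0,0,-0.04]],"roll":[-3,-6,-9,-12,-12]}'
python3 -c "
from rig import manip
s=manip.get_state();print(s['contact_force'],s['moment'],s['qpos'][5])"
python3 -m crank '{"grip":[0,0,0,0],"slide":[[0,0,-0.01],[0,0,-0.01],[0,0,-0.02],[0,0,-0.02]],"roll":[-2,-4,-6,-6]}'
python3 -c "
from rig import manip
s=manip.get_state();print(s['contact_force'],s['moment'],s['qpos'][5])"
```

```text
clock: 17.45
position: [0.5696, 0.0542, 0.1321]
ee_rot: [0.558, 0.435, 0.557, -0.434]
contact_force: [-0.1, 0.0, 6.5]
width: 0.0125
[-0.10113082  0.0267605   6.53212541] [-0.05394415  0.06511487 -0.09244167] -0.2740029058658977
clock: 17.85
position: [0.5697, 0.0542, 0.132]
ee_rot: [0.535, 0.464, 0.534, -0.463]
contact_force: [0.4, 0.4, 6.1]
width: 0.0129
[0.43461574 0.3911773  6.11973699] [-0.01285269  0.09611005 -0.04165907] -0.16964610228983548
```

```bash
python3 -m crank '{"grip":[0,0,0,0],"slide":[[0,0,0],[0,0,0],[0,0,0],[0,0,0]],"roll":[-2,-4,-4,-4]}'
python3 -c "
from rig import manip
s=manip.get_state();print(s['contact_force'],s['moment'],s['qpos'][5])"
python3 -m crank '{"grip":[0,0,0,0],"slide":[[0,0,0],[0,0,0],[0,0,0],[0,0,0]],"roll":[-2,-3,-3,-3]}'
python3 -c "
from rig import manip
s=manip.get_state();print(s['contact_force'],s['moment'],s['qpos'][5])"
```

```text
clock: 18.25
position: [0.5696, 0.0542, 0.1319]
ee_rot: [0.518, 0.482, 0.518, -0.481]
contact_force: [0.1, -1.3, 7.6]
width: 0.0126
[ 0.12253668 -1.30967088  7.59282303] [0.02973062 0.02046996 0.02525513] -0.1003099629083397
clock: 18.65
position: [0.5695, 0.0542, 0.1318]
ee_rot: [0.506, 0.495, 0.505, -0.494]
contact_force: [-0.4, 0.0, 5.5]
width: 0.0129
[-0.41945168  0.0396763   5.51372684] [0.00642161 0.06823776 0.02569597] -0.048172956111048056
```

```bash
python3 -m crank '{"grip":[0,0,0],"slide":[[0,0,0],[0,0,0],[0,0,0]],"roll":[-2,-2,-2]}'
python3 -c "
from rig import manip
s=manip.get_state();print(s['contact_force'],s['moment'],s['qpos'][5])"
python3 -m crank '{"grip":[0,0,0],"slide":[[0,0,0],[0,0,0],[0,0,0]],"roll":[-2,-2,-2]}'
python3 -c "
from rig import manip
s=manip.get_state();print(s['contact_force'],s['moment'],s['qpos'][5])"
```

```text
clock: 18.95
position: [0.5694, 0.0539, 0.1317]
ee_rot: [0.497, 0.504, 0.496, -0.503]
contact_force: [-0.5, -0.6, 5.7]
width: 0.0128
[-0.53655186 -0.63168955  5.71587411] [-0.23584539  0.03057934 -0.06212053] -0.012983988287716223
clock: 19.25
position: [0.5694, 0.0539, 0.1317]
ee_rot: [0.488, 0.512, 0.487, -0.512]
contact_force: [0.6, -0.2, 6.2]
width: 0.013
[ 0.5568431  -0.20104886  6.17161596] [-0.20223978  0.12654944  0.2467582 ] 0.02116890231565623
```

```bash
python3 -m crank '{"grip":[0,0,0],"slide":[[0,0,0],[0,0,0],[0,0,0]],"roll":[-1,-1,-1]}'
python3 -c "
from rig import manip
s=manip.get_state();print(s['contact_force'],s['moment'],s['qpos'][5])"
python3 -m crank '{"grip":[0,0,0],"slide":[[0,0,0],[0,0,0],[0,0,0]],"roll":[0,0,0]}'
python3 -c "
from rig import manip
s=manip.get_state();print(s['contact_force'],s['moment'],s['qpos'][5])"
```

```text
clock: 19.55
position: [0.5693, 0.0539, 0.1317]
ee_rot: [0.484, 0.516, 0.483, -0.516]
contact_force: [-0.7, -0.2, 5.1]
width: 0.0129
[-0.72069633 -0.23260057  5.07894193] [-0.16186722  0.12560371  0.4195859 ] 0.038129698199335677
clock: 19.85
position: [0.5693, 0.0539, 0.1317]
ee_rot: [0.484, 0.516, 0.483, -0.516]
contact_force: [-1.1, -0.2, 7.3]
width: 0.0125
[-1.10841838 -0.1669242   7.29289071] [-0.2490678   0.12020469  0.4384354 ] 0.03812688347568535
```

The moment rose to 0.42–0.44 N m within about 2° of the stop, so the lid is snug. Now I'll let go and lift away.

```bash
python3 -m crank '{"grip":[0.3,0.6,0.8,0.8,0.8],"slide":[[0,0,0],[0,0,0],[0,0,0],[0,0,0],[0,0,0]],"roll":[0,0,0,0,0]}'
python3 -m crank '{"grip":[0.8,0.8,0.8,0.8,0.8,0.8,0.8,0.8,0.8,0.8,0.8,0.8,0.8,0.8,0.8],"slide":[[0,0,0.5],[0,0,1.5],[0,0,3],[0,0,5],[0,0,7],[0,0,9],[-1,0,11],[-3,0,12],[-6,0,12],[-9,0,12],[-12,-1,12],[-15,-2,12],[-17,-3,12],[-17,-3,12],[-17,-3,12]],"roll":[0,0,0,0,0,0,0,0,0,0,0,0,0,0,0]}'
python3 - <<'E'
from h import *
shot('side','b5');shot('scene','a5')
f=lambda im,x,y:cv2.resize(cv2.imread(f'pics/{im}.png')[y:y+80,x:x+80],(300,300),interpolation=cv2.INTER_CUBIC)
z=lambda n:cv2.resize(cv2.imread(f'pics/{n}.png'),(400,250),interpolation=cv2.INTER_AREA)
cv2.imwrite('pics/h.png',np.vstack([np.hstack([f('b5',283,180),f('a5',298,160)])[:,:600],np.zeros((1,600,3),np.uint8)]))
g=cv2.imread('pics/h.png');cv2.imwrite('pics/h.png',np.vstack([np.pad(g,((0,0),(0,200),(0,0))),np.hstack([z('b5'),z('a5')])]))
E
```

```text
clock: 20.35
position: [0.5689, 0.054, 0.1307]
ee_rot: [-0.482, -0.517, -0.482, 0.517]
contact_force: [-0.0, 0.5, 0.5]
width: 0.0687
clock: 21.85
position: [0.3997, 0.024, 0.252]
ee_rot: [0.483, 0.518, 0.481, -0.516]
contact_force: [0.4, 0.1, 0.1]
width: 0.0684
```

View pics/h.png

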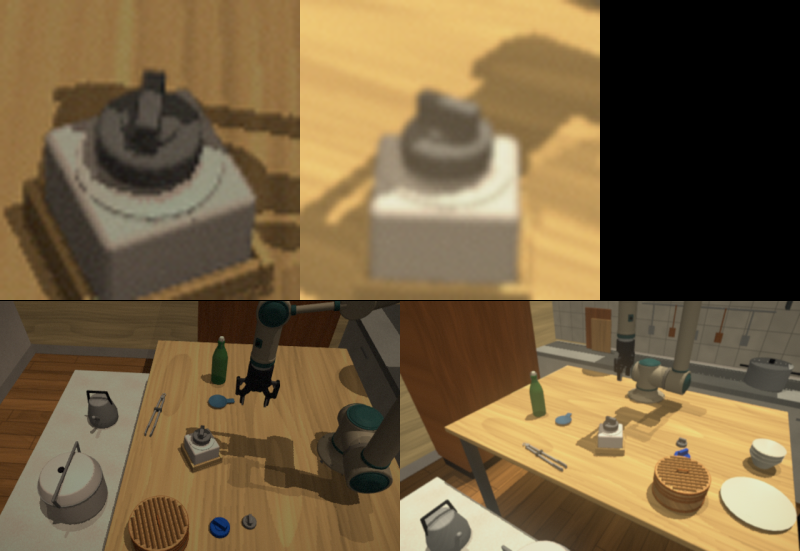

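The lid sits level and low on the neck in both views. The other things stand where they were, and the gripper is clear.

```bash
python3 -c "
from rig import manip
print(manip.sign_off())"
```

```text
the job is handed in; nothing more can be done
None
```

The grey lid is screwed fully down and snug on the canister. I handed the job in at about 22 s of the 72 s allowed; no verdict was reported.

- **Backing off:** I set the lid level on the neck and turned it anticlockwise about 114° with roughly 5–6 N of upward reaction. It climbed about 5 mm, then the force fell to zero. I lowered it about 5 mm freely until it rested again at the lower thread, which is the click.
- **Screwing on:** I turned it clockwise about 100°, with at most about 8 N of downward force. The turning moment stayed near zero until about 97°, then rose to 0.42–0.44 N m at the stop, above the 0.3 N m that counts as snug.
- **Last checks:** After I let go, the contact force read near zero. Both camera views show the lid level and low on the neck, the gripper clear, and the other things on the ledge apparently undisturbed. I checked those only by eye.
- **Disagreements:** The camera estimates of the neck's position differed by 2–4 mm. I used the wrist-camera value, and sideways forces stayed within about 2 N. The lid came to rest 3.8 mm below its click height, where the given 6.5 mm stop would mean about 3.5 mm.

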